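# Lock the sieve head on the air sampler

### The job

The agar plate is already in the air sampler: fit the sieve head on it. Set the head on the sampler's collar, feel for the angle at which its three lugs drop into the three open slots, press it down against the spring and twist it clockwise (seen from above) to the stop, so that on letting go the lugs spring up into the locking notches. Press gently, never hard, and leave everything else on the bench where it is.

Things in the scene. Friction and masses are not known exactly. Their poses are not given: they have to be found in the camera images.
- sampler: Air sampler, fixed: white drum, 152 mm in diameter, 62 mm high, grey control panel at its front (-x side). Origin: centre of its underside on the bench, z up. On top, on the same axis, an aluminium collar ring, bore 112, outside 124, from z = 62 to 95 mm, its wall cut by three equal hook-shaped slots 120 deg apart. The agar plate lies inside, lower than anything the head reaches.
- rim (a point): Centre of the collar's rim, z = 95 mm over the sampler's origin. Three slot mouths open in the rim, each 14 mm wide, 120 deg apart. The collar is clamped at some angle: one mouth is centred on the sampler's +x direction give or take 0.35 rad, either way; this angle is not measured and must be felt or seen. Head's origin is at 87 mm when its lugs rest on the rim.
- slot_floor (a point): Point on the axis at the height of the slots' floor, 73.5 mm over the sampler's origin. In the collar a rubber gasket ring is sprung: its top is at 78.5 mm, it yields at 2.8 N plus 0.7 N per mm (12 N at the floor) and lifts the head. The head's origin is at about 78 mm when its lugs have dropped into the mouths and it rests on the gasket, 65.5 mm when pressed to the floor.
- hook_underside (a point): Point on the axis at the height of the hooks' underside, 83.5 mm over the sampler's origin. From each mouth's foot a passage leads clockwise (seen from above) under a hook, 10 mm high over the floor for lugs 6 mm high; the head's origin must be between 65.5 and 69.5 mm while they pass, so it must be kept pressed down as it is turned.
- notch_roof (a point): Point on the axis at the height of the locking notches' roof, 86.5 mm over the sampler's origin, 3 mm higher than the hooks' underside. A notch, 15 mm wide, is centred 31 deg (0.54 rad) clockwise of each mouth and ends at a stop (lugs touch it at about 33 deg). Locked: the spring holds the lugs up in the notches, the head's origin at 72.5 mm.
- sieve_head: Sieve head, loose, 0.25 kg give or take a fifth, standing on the bench: perforated aluminium drum, 109 mm in diameter, 28 mm high, foot chamfered, black bridge handle on top, three steel lugs at the side. Origin: centre of its underside; z up, x along the handle. Any lug fits any slot, so a third of a turn makes no difference.
- lugs (a point): Point on the head's axis at the height of the lugs' undersides, 8 mm over the head's origin. The three lugs stick out to radius 64 mm, at 0, 120 and 240 deg from the head's +x axis; each is 10.5 mm wide and 6 mm high.
- handle (a point): Middle of the handle's bar, 53 mm over the head's origin. The bar is 72 mm long (head's x), 14 mm wide (y), 14 mm high, 18 mm clear of the sieve below it, on two posts at x = -30 and +30 mm. Grip it across y at the middle.
- culture_tube: Bystander: plugged glass culture tube, 193 mm long, 20 mm thick, lying on the bench. Origin: centre of its underside.
- tweezers: Bystander: steel forceps, 130 mm long, 12 mm wide, lying next to the tube. Origin: centre of its underside.
- tips: Bystander: green pipette-tip box, 78 x 125 x 71 mm. Origin: centre of its underside.
- aluminium_tin: Bystander: round aluminium tin, 113 mm in diameter, 44 mm high. Origin: centre of its underside.
- white_bottle: Bystander: white reagent bottle, 47 mm thick, 100 mm high, at the edge of the heap of tubes. Origin: centre of its underside.
- plates: Bystander: taped stack of culture plates, 97 mm wide, 77 mm high. Origin: centre of its underside.

How it is judged:
By the outcome, as a careful person would: the job done as asked, in the order asked, and still so for the second after the job is handed in, with the robot touching nothing.
It also fails if it takes over 64 s, if anything falls off the work surface, if the arm or the gripper's body presses on something with over 40 N, if the wrist force passes 120 N, or if a joint passes its speed limit or range.

### The arm

A 6-joint arm with a two-finger parallel gripper is mounted at the origin on a cart in front of the work surface, level with it; the furniture and walls round the work are solid. World frame = base frame: x ahead of the robot, y to its left, z up, the work surface at z = 0. Lengths are in m, angles in rad, forces in N, time in s.
With the tool pointing down it reaches from about 0.3 to 0.85 m from the base axis. Payload 4.2 kg.
Tool frame: the origin (TCP) lies at the very end of the fingers, on their centre line; the grasp point (between the pads) lies 19 mm behind it; z points along the fingers, y is the line along which they close (so a half turn about z gives the same grasp; the last joint's range is limited). The gripper opens to 91 mm and grips with 3 to 60 N. Pads are 32 mm wide; open, the fingers measure 118 mm over their backs; the gripper's body (76 mm by 178 mm) begins 60 mm behind the grasp point.
Start: joints at [1.322, 0.32, 1.565, -0, 1.257, -0.02], TCP at [0.13, 0.56, 0.214] pointing down, gripper open.
Joint ranges: [-3.11, 3.11], [-0.84, 2.01], [0.21, 2.61], [-1.34, 4.49], [0.05, 2.63], [-2.56, 2.56]. Speed limits (rad/s): [2.57, 2.57, 3.14, 3.14, 3.14, 3.14].

### API

Orientations are given as a 3x3 rotation matrix whose columns are the frame's x, y, z axes.
In Python, from station import observe, get_image, camera_model, hand_in gives the robot as it stands.
- The arm moves only by the tool arm_command, never from a script. Its argument "targets" is a list that holds one entry, the list of rows, each a list of 4 numbers: the shift along the tool's x, y, z normalised to -1 to 1, where 1 is 0.75 m, then the turn about the tool's z normalised to -1 to 1, where 1 is 90 degrees. In form: [[[dx, dy, dz, turn], ...]]. A call has exactly 10 rows; each row is the pose to reach, as a shift and turn from the pose commanded when the call began, along the tool's axes at that moment; what a row does not reach only later rows make up. A row lasts 1/10 s, in which the tool goes at most 50 mm and 8.59 degrees, less where a joint would pass 70% of its speed; a pose out of reach is approached as far as the arm can. A call with a number of a shift or a turn outside -1 to 1 is refused whole. A call with a gripper value outside its range is refused whole. "fingers" is the finger opening in mm, from 0 to 91.2, set as the call begins (left out, the last holds). The fingers move at their own pace and stop on an object; "force" is the grip in N (left out, the last holds). Time passes only in rows, so rows that repeat a pose let the fingers close, or fill a call up. It gives the time, the measured TCP pose, the force, the opening and the grip force at its end, in the units of the state.
- observe(): the state, without advancing time (a new reading comes with each control period).
- get_image(name): name is "side" or "top" or "wrist"; returns (picture, depth): 384x512x3 uint8, red, green, blue; 384x512 float32, m along the optical axis (not along the pixel's ray), 0 where there is no reading.
- camera_model(name): a dict with "mtx" (3x3 intrinsics, pixels), "R" (3x3) and "t" (3): a world point X has camera coordinates R X + t. Camera axes: x right, y down, z forward; pixel columns grow to the right and rows downward; lengths in m; the calibration is good to about 2 mm. A picture is of the moment at which its call begins: read the wrist's pose just before it. camera_model takes no time and is no camera call; for the wrist camera it gives the pose at the moment of the call.
- hand_in(): hands the job in; it is judged then, once.
The state is a dict: "time": time; "joint_pos": joint angles; "joint_velocities": joint speeds; "joint_torque": joint torques, N m; "ee_pos": TCP position; "tool_rot": TCP orientation; "wrist_force": force on the tool from outside, world axes, zero at the start; "wrist_torque": the same for the moment, N m; "grip_width": finger opening in m; "grip_force": force on a finger pad.
Only numpy, scipy, OpenCV 4.12 (cv2) and the standard library are available. Lean on these libraries where they do the work, as an engineer would, in place of code of your own. Each camera call takes 0.05 s, during which the arm holds its last target. There are 200 camera calls.

## Working session

There is one attempt and no reset: what is moved stays moved. The work goes in short steps, Python scripts to look and compute and a tool call to move; the robot and the scene stay as the last step left them, time stands still between calls to the robot, and variables do not carry over. Pictures are saved under pics/ and viewed, at most 10 in all, crops included, and the job is handed in when it is done.

Besides the shell and the picture viewer there is one more tool, called after "Emit:" as name([rows], argument=value, ...), one row to a line, values as JSON. arm_command: Moves the arm, as the interface text tells. Its arguments: {"type":"object","properties":{"targets":{"type":"array","items":{"type":"array","items":{"type":"array","items":{"type":"number","minimum":-1,"maximum":1}}}},"fingers":{"type":"number"},"force":{"type":"number"}},"required":["targets"]}

```bash
mkdir -p pics
python3 - <<'E'
from station import *
import cv2,numpy as np,pickle
s=observe();print(s['time'],s['ee_pos'],s['tool_rot'],s['wrist_force'],s['grip_width'])
D={}
for n in('top','side'):
    m=camera_model(n);p,d=get_image(n);D[n]=(p,d,m);print(n,m['mtx'].tolist(),m['R'].tolist(),m['t'])
pickle.dump(D,open('d.pkl','wb'))
im=np.vstack([D['top'][0],D['side'][0]])[:,:,::-1]
cv2.imwrite('pics/top.png',D['top'][0][:,:,::-1]);cv2.imwrite('pics/side.png',D['side'][0][:,:,::-1])
E
```

```text
0.0 [0.13031919 0.55951987 0.21312729] [[-9.73940751e-01  2.26802211e-01 -4.12338137e-04]
 [ 2.26802586e-01  9.73939240e-01 -1.71566572e-03]
 [ 1.24755141e-05 -1.76447611e-03 -9.99998443e-01]] [-0.32844685  0.06240411  0.47943375] 0.09128869872438085
top [[368.34065809383196, 0.0, 253.63770190274383], [0.0, 368.34065809383196, 194.65080108250243], [0.0, 0.0, 1.0]] [[0.009603410575484247, -0.9999486230554044, 0.0032443419855979227], [-0.9895354400251656, -0.009970434621774788, -0.14394514013211746], [0.1439700921702862, -0.0018280270932763663, -0.9895803508949769]] [0.00728834 0.51397857 1.17457271]
side [[408.48718486338186, 0.0, 248.81175905263848], [0.0, 408.48718486338186, 191.06170392503833], [0.0, 0.0, 1.0]] [[0.9891506635675849, -0.1457502134563325, 0.018380425491267574], [-0.08500459881065052, -0.6699069044998014, -0.7375628498538511], [0.119813116747904, 0.7279983616608814, -0.6750282975359074]] [-0.52450003  0.11288842  1.29143336]
```

View pics/top.png

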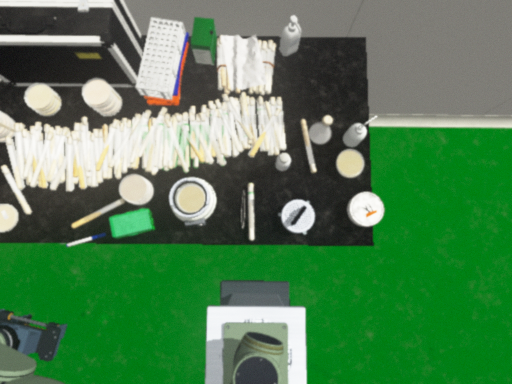

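View pics/side.png

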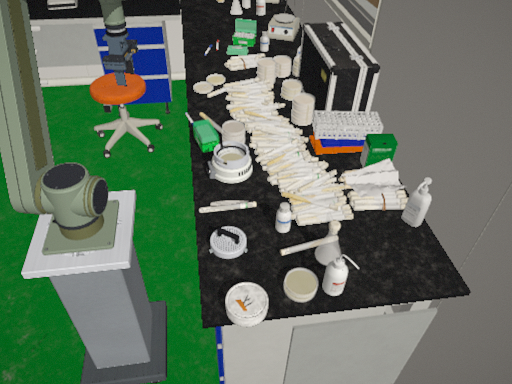

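```bash
cat > h.py <<'E'
import numpy as np,cv2
from scipy.optimize import least_squares
def cloud(p,d,m):
    v,u=np.mgrid[:d.shape[0],:d.shape[1]]
    K=m['mtx'];c=np.stack([(u-K[0,2])/K[0,0]*d,(v-K[1,2])/K[1,1]*d,d],-1)
    X=(c-m['t'])@m['R'];X[d==0]=np.nan
    return X
def circ(P,r=None):
    f=(lambda q:np.hypot(P[:,0]-q[0],P[:,1]-q[1])-q[2])
    s=least_squares(f,[*P.mean(0)[:2],.05],loss='soft_l1',f_scale=.002)
    return s.x,np.sqrt(np.mean(s.fun**2))
E
python3 - <<'E'
import pickle;from h import *
D=pickle.load(open('d.pkl','rb'))
X=cloud(*D['top']);Y=cloud(*D['side'])
print(X[200,192],X[225,285],X[216,297],X[207,250],Y[162,232],Y[243,228],Y[235,228])
s0=X[200,192];h0=X[216,297]
for nm,Z in(('top',X),('side',Y)):
    A=Z.reshape(-1,3);A=A[~np.isnan(A).any(1)]
    S=A[np.hypot(*(A[:,:2]-s0[:2]).T)<.11]
    for lo,hi in((.085,.103),(.052,.07)):
        P=S[(S[:,2]>lo)&(S[:,2]<hi)];print(nm,'sampler',lo,len(P),circ(P),P.mean(0))
    H=A[np.hypot(*(A[:,:2]-h0[:2]).T)<.09]
    print('z hist',np.histogram(H[:,2],bins=np.arange(-.006,.08,.006)))
    P=H[(H[:,2]>.018)&(H[:,2]<.036)];c=(P[:,:2].min(0)+P[:,:2].max(0))/2
    print('head',len(P),P.mean(0),c,np.ptp(P,axis=0),cv2.minEnclosingCircle(P[:,:2].astype(np.float32)))
    B=H[(H[:,2]>.05)&(H[:,2]<.07)]
    if len(B)>5:
        w,V=np.linalg.eigh(np.cov(B[:,:2].T));print('bar',len(B),B.mean(0),np.degrees(np.arctan2(*V[::-1,1])),cv2.minAreaRect(B[:,:2].astype(np.float32)))
p=D['top'][0];q=D['side'][0]
f=lambda a:cv2.resize(a,(390,390),interpolation=cv2.INTER_CUBIC)
cv2.imwrite('pics/c.png',np.hstack([f(p[170:235,160:225]),f(p[185:250,235:330][:,30:95])])[:,:,::-1])
E
```

```text
[0.49065332 0.20993386 0.06396858] [ 0.41559412 -0.09115009  0.03077162] [ 0.44300398 -0.12723527  0.05878449] [0.47502407 0.0240076  0.01819358] [0.49252593 0.15002768 0.09466072] [ 0.44490121 -0.15075597  0.02920829] [ 0.44620169 -0.14276539  0.05581835]
top sampler 0.085 248 (array([0.49666788, 0.21480604, 0.05892016]), np.float64(0.002041284919822437)) [0.49850802 0.2191996  0.09451148]
top sampler 0.052 905 (array([0.49254001, 0.20809055, 0.03926929]), np.float64(0.017642308413104414)) [0.49223133 0.20830536 0.06246174]
z hist (array([591, 736,  23,  24,  26, 558, 177,   0,   1,   3,  52,  42,   0,
         0]), array([-0.006,  0.   ,  0.006,  0.012,  0.018,  0.024,  0.03 ,  0.036,
        0.042,  0.048,  0.054,  0.06 ,  0.066,  0.072,  0.078]))
head 761 [ 0.44640554 -0.13107798  0.0283649 ] [ 0.44634853 -0.1283205 ] [0.10608947 0.11175042 0.01723752] ((0.4474623501300812, -0.1293836236000061), 0.05706838518381119)
bar 97 [ 0.44653731 -0.13163781  0.05939133] 143.2593244127589 ((0.44730550050735474, -0.1322639286518097), (0.014142236672341824, 0.0710814893245697), 53.12900161743
[... 158 characters left out ...]
.052 532 (array([0.49542118, 0.19655459, 0.05256888]), np.float64(0.015387297229478885)) [0.49402808 0.20358663 0.06118138]
z hist (array([652, 480,  45,  70,  61, 563,  72,  11,  12,  24,  70,  31,   0,
         0]), array([-0.006,  0.   ,  0.006,  0.012,  0.018,  0.024,  0.03 ,  0.036,
        0.042,  0.048,  0.054,  0.06 ,  0.066,  0.072,  0.078]))
head 696 [ 0.44375208 -0.14569687  0.0272412 ] [ 0.44512093 -0.13710558] [0.10720475 0.10934567 0.01771258] ((0.4459555149078369, -0.1359386146068573), 0.0568939670920372)
bar 120 [ 0.44538841 -0.13895562  0.05752183] 143.48637633709248 ((0.44537457823753357, -0.13679271936416626), (0.01659954898059368, 0.07045938074588776), 51.874900817871094)
```

View pics/c.png

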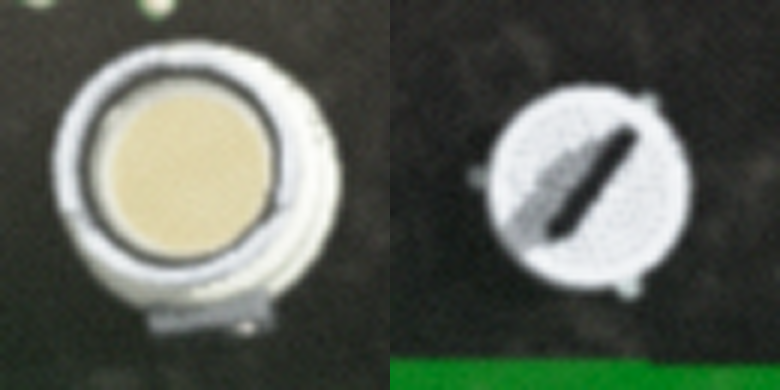

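The top view shows the sampler collar centred near pixel (190,198) and the head near (298,216). Its handle lies at about −37° in the world, with one lug at the handle's far end. I'll look at both with the wrist camera.

Emit:
arm_command([
  [[-0.06,-0.034,-0.02,0],[-0.12,-0.068,-0.04,0],[-0.18,-0.102,-0.06,0],[-0.24,-0.136,-0.08,0],[-0.3,-0.17,-0.1,0],[-0.36,-0.205,-0.12,0],[-0.42,-0.24,-0.14,0],[-0.47,-0.275,-0.16,0],[-0.52,-0.31,-0.16,0],[-0.56,-0.33,-0.16,0]],
])

```text
time: 1.1
ee_pos: [0.4813, 0.2248, 0.3347]
tool_rot: [[-0.974, 0.227, 0.001], [0.227, 0.974, 0.001], [-0.001, 0.001, -1.0]]
wrist_force: [0.3, 0.2, -0.3]
grip_width: 0.0914
grip_force: 0.0
```

```bash
cat > w.py <<'E'
import sys,pickle
from station import *
from h import *
def shot(name):
    s=observe();m=camera_model('wrist');p,d=get_image('wrist')
    pickle.dump((p,d,m,s),open(name+'.pkl','wb'));cv2.imwrite(f'pics/{name}.png',p[:,:,::-1])
    print(s['time'],s['ee_pos'],'joints',s['joint_pos'],'cam',-m['R'].T@m['t'],'fwd',m['R'][2],'F',s['wrist_force'])
    return p,d,m,s
E
python3 - <<'E'
from w import *
p,d,m,s=shot('w1');X=cloud(p,d,m);A=X.reshape(-1,3);A=A[~np.isnan(A).any(1)]
S=A[np.hypot(*(A[:,:2]-[.496,.212]).T)<.1]
P=S[(S[:,2]>.088)&(S[:,2]<.1)];print(len(P),circ(P),P.mean(0),m['mtx'][0,0])
E
```

```text
1.1 [0.48129217 0.22480347 0.33466348] joints [ 4.15158826e-01  1.97082371e-01  1.43409780e+00  2.53179619e-04
  1.50898356e+00 -9.26801107e-01] cam [0.40455636 0.24372588 0.50492582] fwd [ 0.27273352 -0.06304048 -0.96002204] F [ 0.2686911   0.17153616 -0.33502997]
1028 (array([0.49540412, 0.21409518, 0.05866885]), np.float64(0.0019183656681571986)) [0.49606887 0.21350165 0.09412607] 282.9091811749399
```

View pics/w1.png

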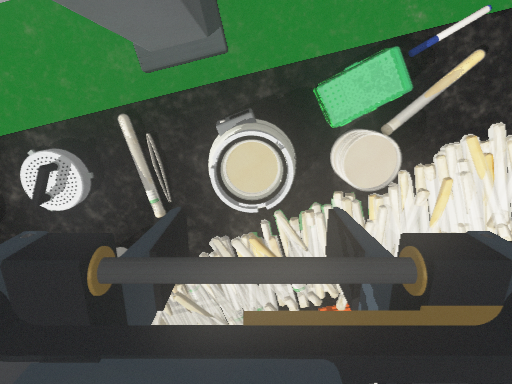

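Run:
```python
from w import *
p,d,m,s=pickle.load(open('w1.pkl','rb'))
c0=np.array([.4954,.2141])
def proj(P):
    C=P@m['R'].T+m['t'];q=C@m['mtx'].T;return (q[...,:2]/q[...,2:]).astype(np.float32)
# rectified views at z=.095
k=np.linspace(-.085,.085,400)
gx,gy=np.meshgrid(k,k)  # cols: -y ; rows: -x
P=np.stack([c0[0]-gy,c0[1]-gx,np.full_like(gx,.095)],-1)
u=proj(P);r=cv2.remap(p,u[...,0],u[...,1],cv2.INTER_CUBIC)
a=np.radians(np.arange(0,360,1));rr=np.linspace(.045,.07,50)
A,R=np.meshgrid(a,rr)
P=np.stack([c0[0]+R*np.cos(A),c0[1]+R*np.sin(A),np.full_like(A,.095)],-1)
u=proj(P);q=cv2.remap(p,u[...,0],u[...,1],cv2.INTER_CUBIC)
q=cv2.resize(q,(800,180),interpolation=cv2.INTER_CUBIC)
o=np.zeros((590,800,3),np.uint8);o[:400,:400]=r;o[405:585]=q
X=cloud(p,d,m);Z=np.nan_to_num(X[...,2]).astype(np.float32);u=proj(np.stack([c0[0]-gy,c0[1]-gx,np.full_like(gx,.095)],-1))
z=cv2.remap(Z,u[...,0],u[...,1],cv2.INTER_NEAREST);o[:400,400:]=np.clip((z-.05)/.06*255,0,255).astype(np.uint8)[...,None]
cv2.imwrite('pics/rect.png',o[:,:,::-1])
B=X.reshape(-1,3);B=B[~np.isnan(B).any(1)]
H=B[(np.hypot(B[:,0]-.446,B[:,1]+.134)<.08)]
b=H[(H[:,2]>.05)&(H[:,2]<.07)];t=H[(H[:,2]>.02)&(H[:,2]<.036)]
print('head bar',len(b),b.mean(0) if len(b) else 0,cv2.minAreaRect(b[:,:2].astype(np.float32)),cv2.minEnclosingCircle(t[:,:2].astype(np.float32)),t.mean(0))
```

```text
head bar 458 [ 0.4451097  -0.13032885  0.05776634] ((0.4459333121776581, -0.13264650106430054), (0.014593520201742649, 0.07108922302722931), 53.52897262573242) ((0.44553568959236145, -0.13345567882061005), 0.05520247295498848) [ 0.44412118 -0.12627699  0.02768785]
```

View pics/rect.png

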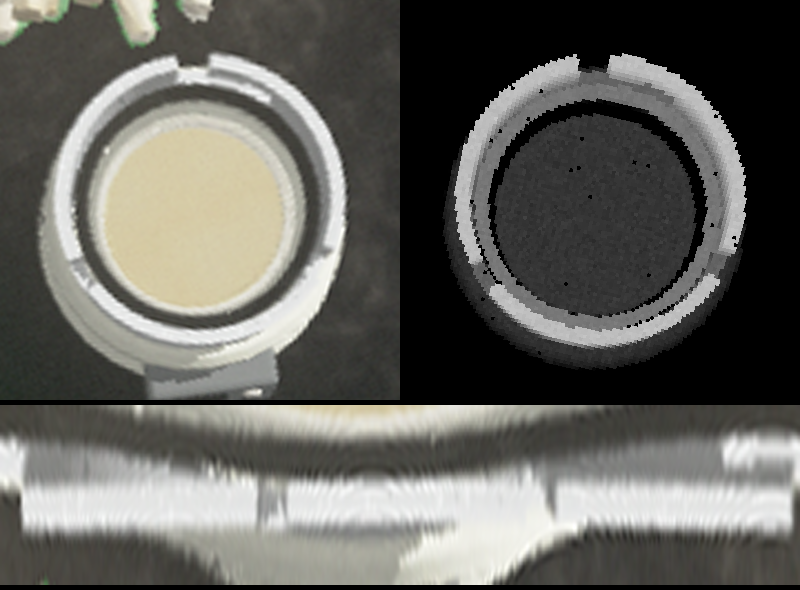

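The wrist view shows the collar clearly, centred at about (0.4954, 0.2141). Its mouths are at about 3°, 122° and 243° in the world, so the mouth near +x sits at about +3°. The head's bar is near (0.446, −0.133). Going over the head.

Emit:
arm_command([
  [[-0.006,-0.06,0.0,0.04],[-0.012,-0.12,0.02,0.08],[-0.02,-0.18,0.05,0.12],[-0.026,-0.24,0.08,0.16],[-0.032,-0.3,0.11,0.2],[-0.04,-0.36,0.14,0.23],[-0.047,-0.42,0.16,0.261],[-0.059,-0.474,0.177,0.261],[-0.059,-0.474,0.177,0.261],[-0.059,-0.474,0.177,0.261]],
])

```text
time: 2.15
ee_pos: [0.4423, -0.1299, 0.2005]
tool_rot: [[-0.801, 0.598, -0.001], [0.598, 0.801, 0.001], [0.002, 0.0, -1.0]]
wrist_force: [0.6, -0.8, 0.7]
grip_width: 0.0914
grip_force: 0.0
```

Run:
```python
from w import *
p,d,m,s=shot('w2');X=cloud(p,d,m);B=X.reshape(-1,3);B=B[~np.isnan(B).any(1)]
H=B[(np.hypot(B[:,0]-.446,B[:,1]+.133)<.08)]
b=H[(H[:,2]>.052)&(H[:,2]<.066)];t=H[(H[:,2]>.022)&(H[:,2]<.034)]
print(len(b),b.mean(0),cv2.minAreaRect(b[:,:2].astype(np.float32)),cv2.minEnclosingCircle(t[:,:2].astype(np.float32)),np.median(t[:,2]),np.median(b[:,2]),s['tool_rot'].tolist())
```

```text
2.15 [ 0.44230347 -0.12993773  0.20047009] joints [-3.11187235e-01  1.50907068e-01  1.82965078e+00  7.51615530e-04
  1.16271019e+00 -1.24113167e+00] cam [ 0.37963539 -0.08174231  0.370967  ] fwd [ 0.22219479 -0.16626352 -0.96072156] F [ 0.56021866 -0.78810338  0.71364591]
710 [ 0.44430098 -0.13295866  0.0589692 ] ((0.44561636447906494, -0.13413996994495392), (0.013896661810576916, 0.0718047097325325), 54.683631896972656) ((0.4459819793701172, -0.13404738903045654), 0.05478040501475334) 0.027612353540905733 0.05918364285475437 [[-0.8014067532076845, 0.5981181334925434, -0.0013835824924220532], [0.59811699980585, 0.8014079400128741, 0.0011697126016561095], [0.0018084403131150163, 0.00010987136892799176, -0.9999983587346113]]
```

View pics/w2.png

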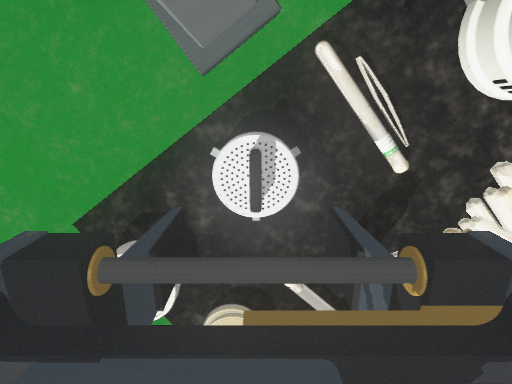

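The handle shows upright in the wrist image, from (256,150) to (256,212), so it is aligned with the fingers. Descending.

Emit:
arm_command([
  [[-0.004,-0.001,0.03,0],[-0.007,-0.0015,0.06,0],[-0.007,-0.0015,0.1,0],[-0.007,-0.0015,0.14,0],[-0.007,-0.0015,0.17,0],[-0.007,-0.0015,0.195,0],[-0.007,-0.0015,0.21,0],[-0.007,-0.0015,0.217,0],[-0.007,-0.0015,0.217,0],[-0.007,-0.0015,0.217,0]],
])

```text
time: 3.2
ee_pos: [0.4471, -0.1336, 0.039]
tool_rot: [[-0.803, 0.596, 0.002], [0.596, 0.803, -0.0], [-0.002, 0.001, -1.0]]
wrist_force: [-0.6, -0.7, -0.5]
grip_width: 0.0913
grip_force: 0.0
```

Emit:
arm_command([
  [[0,0,0.004,0],[0,0,0.005,0],[0,0,0.005,0],[0,0,0.005,0],[0,0,0.005,0],[0,0,0.005,0],[0,0,0.005,0],[0,0,0.005,0],[0,0,0.005,0],[0,0,0.005,0]],
], fingers=0, force=40)

```text
time: 4.2
ee_pos: [0.4461, -0.1338, 0.0345]
tool_rot: [[-0.803, 0.596, -0.0], [0.596, 0.803, -0.0], [0.0, -0.0, -1.0]]
wrist_force: [-0.7, -0.9, 0.4]
grip_width: 0.0143
grip_force: 0.6
```

Emit:
arm_command([
  [[0,0,0,0],[0,0,-0.005,0],[0,0,-0.015,0],[0,0,-0.04,0],[0,0,-0.08,0],[0,0,-0.12,0],[0,0,-0.16,0],[0,0,-0.2,0],[0,0,-0.22,0],[0,0,-0.22,0]],
])

```text
time: 5.2
ee_pos: [0.4476, -0.1341, 0.2021]
tool_rot: [[-0.803, 0.596, 0.006], [0.596, 0.803, -0.002], [-0.005, 0.002, -1.0]]
wrist_force: [0.7, -0.1, -2.2]
grip_width: 0.0137
grip_force: 40.0
```

Run:
```python
from w import *
p,d,m,s=shot('w3');X=cloud(p,d,m)
print(s['tool_rot'].tolist(),s['grip_force'],s['grip_width'],s['wrist_torque'])
B=X.reshape(-1,3);B=B[~np.isnan(B).any(1)];h=s['ee_pos'][2]-.0345+.028
H=B[np.hypot(*(B[:,:2]-s['ee_pos'][:2]).T)<.07];t=H[abs(H[:,2]-h)<.006]
print(len(t),circ(t),cv2.minEnclosingCircle(t[:,:2].astype(np.float32)),np.median(t[:,2])-h)
```

```text
5.2 [ 0.44759794 -0.13413298  0.20213215] joints [-3.15905958e-01  1.55556731e-01  1.81943233e+00  2.05499561e-04
  1.16080747e+00 -1.24803824e+00] cam [ 0.38363719 -0.08560841  0.37205814] fwd [ 0.22925404 -0.16842313 -0.95868464] F [ 0.66059876 -0.14700345 -2.18532859]
[[-0.8028292229867883, 0.5961830573910293, 0.005567836053113511], [0.5961842661000543, 0.8028459947851965, -0.001621577043477614], [-0.00543687163443834, 0.0020176068132625076, -0.9999831847034117]] 39.99947369098663 0.013694013867345626 [-0.02040438 -0.02909715  0.03501515]
9038 (array([ 0.44406185, -0.13033983,  0.03919123]), np.float64(0.009168135719652392)) ((0.44740787148475647, -0.13311688601970673), 0.054701145738363266) -0.0005315611584296165
```

View pics/w3.png

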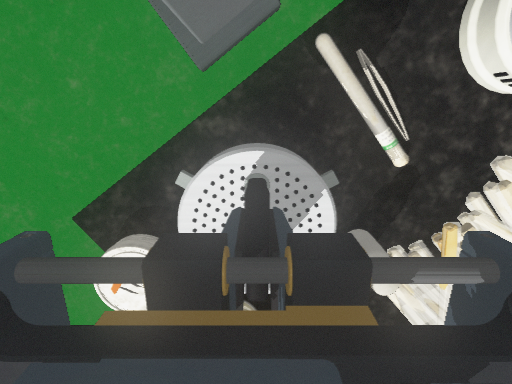

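The head is held squarely, with its lugs symmetric in the image at (184,180) and (330,180). Carrying it to the sampler, turned so the lug sits at about +7°.

Emit:
arm_command([
  [[0.01,0.02,0,-0.02],[0.035,0.065,0,-0.07],[0.063,0.115,0,-0.13],[0.09,0.165,0,-0.19],[0.117,0.215,0,-0.25],[0.144,0.265,0,-0.31],[0.171,0.315,0,-0.37],[0.195,0.36,0,-0.43],[0.215,0.395,0,-0.47],[0.2233,0.4114,0,-0.484]],
])

```text
time: 6.25
ee_pos: [0.4949, 0.216, 0.1976]
tool_rot: [[-0.992, -0.125, -0.003], [-0.125, 0.992, -0.0], [0.003, -0.0, -1.0]]
wrist_force: [0.6, -0.7, -2.2]
grip_width: 0.0139
grip_force: 40.0
```

Emit:
arm_command([
  [[0,0,0.01,0],[0,0,0.02,0],[0,0,0.03,0],[0,0,0.04,0],[0,0,0.05,0],[0,0,0.058,0],[0,0,0.06,0],[0,0,0.06,0],[0,0,0.06,0],[0,0,0.06,0]],
])

```text
time: 7.25
ee_pos: [0.4961, 0.214, 0.1549]
tool_rot: [[-0.993, -0.121, 0.001], [-0.121, 0.993, 0.0], [-0.001, 0.0, -1.0]]
wrist_force: [0.2, -0.1, -1.6]
grip_width: 0.0138
grip_force: 40.0
```

Run:
```python
from w import *
p,d,m,s=shot('w4');X=cloud(p,d,m);R=s['tool_rot']
print(np.degrees(np.arctan2(R[1,1],R[0,1])),R[:,2],s['wrist_torque'])
B=X.reshape(-1,3);B=B[~np.isnan(B).any(1)];h=s['ee_pos'][2]-.0345+.028
H=B[np.hypot(*(B[:,:2]-s['ee_pos'][:2]).T)<.06];t=H[abs(H[:,2]-h)<.005]
print(len(t),cv2.minEnclosingCircle(t[:,:2].astype(np.float32)))
q,dd=get_image('side');pickle.dump((q,dd,camera_model('side')),open('s4.pkl','wb'))
a=cv2.resize(q[110:200,180:280],(500,450),interpolation=cv2.INTER_CUBIC)
o=np.zeros((450,800,3),np.uint8);o[:,:500]=a;o[:192,500:756]=cv2.resize(p,(256,192));cv2.imwrite('pics/v4.png',o[:,:,::-1])
```

```text
7.25 [0.49607586 0.21395021 0.15492962] joints [ 3.85852122e-01  3.10090437e-01  1.73615933e+00  7.59432196e-05
  1.09437414e+00 -1.30659431e+00] cam [0.41790634 0.20542086 0.3252206 ] fwd [ 0.27765631  0.03376375 -0.96008697] F [ 0.1502832  -0.07885795 -1.62739698]
96.96805246585949 [ 8.72124306e-04  4.27111217e-04 -9.99999528e-01] [ 0.01852935  0.02723628 -0.00909789]
9001 ((0.4960642158985138, 0.21471095085144043), 0.054699238389730453)
```

View pics/v4.png

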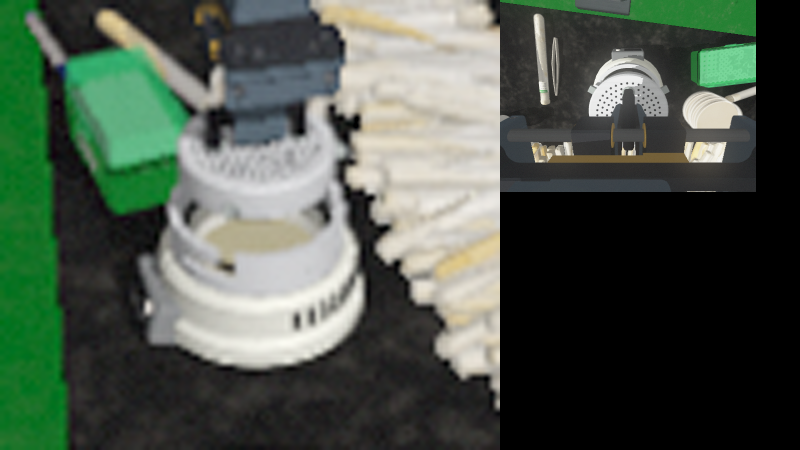

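The head hangs just above the collar, about 1 mm off the axis. Correcting that and lowering gently, watching the force.

Emit:
arm_command([
  [[0.001,-0.0007,0.008,0],[0.001,-0.0007,0.016,0],[0.001,-0.0007,0.022,0],[0.001,-0.0007,0.027,0],[0.001,-0.0007,0.031,0],[0.001,-0.0007,0.034,0],[0.001,-0.0007,0.037,0],[0.001,-0.0007,0.039,0],[0.001,-0.0007,0.04,0],[0.001,-0.0007,0.04,0]],
])

```text
time: 8.35
ee_pos: [0.4951, 0.2132, 0.1245]
tool_rot: [[-0.993, -0.121, -0.0], [-0.121, 0.993, 0.0], [-0.0, 0.0, -1.0]]
wrist_force: [-0.4, -0.7, -3.4]
grip_width: 0.0138
grip_force: 40.0
```

Emit:
arm_command([
  [[0,0,0.001,0],[0,0,0.002,0],[0,0,0.003,0],[0,0,0.004,0],[0,0,0.005,0],[0,0,0.005,0],[0,0,0.006,0],[0,0,0.006,0],[0,0,0.006,0],[0,0,0.006,0]],
])

```text
time: 9.35
ee_pos: [0.4952, 0.2132, 0.1213]
tool_rot: [[-0.993, -0.121, 0.001], [-0.121, 0.993, 0.0], [-0.001, 0.0, -1.0]]
wrist_force: [-2.9, -1.3, 7.7]
grip_width: 0.0137
grip_force: 40.0
```

Lugs are resting on the rim with about 10 N. Turning clockwise slowly to feel for the drop.

Emit:
arm_command([
  [[0,0,0,0.005],[0,0,0,0.01],[0,0,0,0.015],[0,0,0,0.02],[0,0,0,0.025],[0,0,0,0.03],[0,0,0,0.033],[0,0,0,0.033],[0,0,0,0.033],[0,0,0,0.033]],
])

```text
time: 10.35
ee_pos: [0.4953, 0.2132, 0.1197]
tool_rot: [[-0.998, -0.069, 0.0], [-0.069, 0.998, 0.0], [-0.0, 0.0, -1.0]]
wrist_force: [1.7, -0.6, -2.5]
grip_width: 0.0138
grip_force: 40.0
```

It dropped in at about 4°: lower now, and the contact force is gone. Lowering onto the gasket.

Emit:
arm_command([
  [[0,0,0.001,0.003],[0,0,0.002,0.005],[0,0,0.003,0.005],[0,0,0.004,0.005],[0,0,0.005,0.005],[0,0,0.006,0.005],[0,0,0.007,0.005],[0,0,0.008,0.005],[0,0,0.009,0.005],[0,0,0.009,0.005]],
])

```text
time: 11.35
ee_pos: [0.4952, 0.2132, 0.1132]
tool_rot: [[-0.998, -0.062, 0.0], [-0.062, 0.998, 0.0], [-0.0, 0.0, -1.0]]
wrist_force: [0.7, 1.4, -1.5]
grip_width: 0.0136
grip_force: 40.0
```

Emit:
arm_command([
  [[0,0,0.002,0],[0,0,0.004,0],[0,0,0.006,0],[0,0,0.008,0],[0,0,0.01,0],[0,0,0.012,0],[0,0,0.014,0],[0,0,0.015,0],[0,0,0.016,0],[0,0,0.016,0]],
])

```text
time: 12.35
ee_pos: [0.4953, 0.2133, 0.102]
tool_rot: [[-0.998, -0.062, 0.001], [-0.062, 0.998, 0.0], [-0.001, 0.0, -1.0]]
wrist_force: [-0.9, 1.3, 7.6]
grip_width: 0.0137
grip_force: 40.0
```

Emit:
arm_command([
  [[0,0,0.0008,0.02],[0,0,0.0008,0.055],[0,0,0.0008,0.09],[0,0,0.0008,0.125],[0,0,0.0008,0.16],[0,0,0.0008,0.195],[0,0,0.0008,0.23],[0,0,0.0008,0.265],[0,0,0.0008,0.29],[0,0,0.0008,0.3]],
])

```text
time: 13.35
ee_pos: [0.4959, 0.2132, 0.1017]
tool_rot: [[-0.918, 0.398, 0.002], [0.398, 0.918, 0.0], [-0.002, 0.001, -1.0]]
wrist_force: [1.1, 0.1, 7.4]
grip_width: 0.0139
grip_force: 40.0
```

Run:
```python
from station import *;import numpy as np
s=observe();R=s['tool_rot'];print(np.degrees(np.arctan2(R[1,1],R[0,1]))-90,s['ee_pos'],s['wrist_force'],s['wrist_torque'])
```

```text
-23.434135281784762 [0.49586908 0.21318925 0.10166196] [1.11381483 0.10784461 7.39582556] [0.01414119 0.15943547 0.274311  ]
```

Emit:
arm_command([
  [[0,0,0,0.01],[0,0,0,0.02],[0,0,0,0.03],[0,0,0,0.04],[0,0,0,0.05],[0,0,0,0.057],[0,0,0,0.063],[0,0,0,0.068],[0,0,0,0.072],[0,0,0,0.072]],
])

```text
time: 14.35
ee_pos: [0.4959, 0.2132, 0.1017]
tool_rot: [[-0.867, 0.498, 0.002], [0.498, 0.867, 0.0], [-0.002, 0.001, -1.0]]
wrist_force: [0.9, 0.3, 8.4]
grip_width: 0.0136
grip_force: 40.0
```

```bash
cat > o.py <<'E'
from station import *;import numpy as np
s=observe();R=s['tool_rot'];print(np.degrees(np.arctan2(R[1,1],R[0,1]))-90,s['ee_pos'],s['wrist_force'],s['wrist_torque'])
E
python3 o.py
```

```text
-29.86363691120706 [0.4958643  0.21322281 0.1016738 ] [0.85345455 0.29313366 8.3774269 ] [-0.00203787  0.08473376  0.2864894 ]
```

Not yet at the stop, since the torque hasn't risen. Creeping on.

Emit:
arm_command([
  [[0,0,0,0.005],[0,0,0,0.01],[0,0,0,0.015],[0,0,0,0.02],[0,0,0,0.024],[0,0,0,0.028],[0,0,0,0.03],[0,0,0,0.03],[0,0,0,0.03],[0,0,0,0.03]],
])

```text
time: 15.35
ee_pos: [0.4958, 0.2132, 0.1016]
tool_rot: [[-0.845, 0.535, 0.002], [0.535, 0.845, -0.001], [-0.002, 0.001, -1.0]]
wrist_force: [-0.8, 0.4, 8.8]
grip_width: 0.0142
grip_force: 40.9
```

```bash
python3 o.py
```

```text
-32.33124063525852 [0.49575875 0.21321541 0.10164937] [-0.80714594  0.40522842  8.76087329] [0.10242906 0.16556669 1.30289784]
```

Torque has risen to 1.3 N m, so that is the stop. Easing back slightly and letting the spring lift the lugs into the notches.

Emit:
arm_command([
  [[0,0,0,-0.008],[0,0,0,-0.014],[0,0,-0.001,-0.014],[0,0,-0.002,-0.014],[0,0,-0.003,-0.014],[0,0,-0.004,-0.014],[0,0,-0.005,-0.014],[0,0,-0.006,-0.014],[0,0,-0.0065,-0.014],[0,0,-0.0065,-0.014]],
])

```text
time: 16.35
ee_pos: [0.4956, 0.2132, 0.1054]
tool_rot: [[-0.854, 0.52, 0.001], [0.52, 0.854, 0.0], [-0.001, 0.001, -1.0]]
wrist_force: [5.3, 1.5, -4.3]
grip_width: 0.014
grip_force: 40.3
```

```bash
python3 o.py
```

```text
-31.362138691913948 [0.49558471 0.21324029 0.10541504] [ 5.29915833  1.54967993 -4.33283772] [ 0.28481145 -0.82455929  0.99896693]
```

Emit:
arm_command([
  [[0,0,0.002,0],[0,0,0.002,-0.005],[0,0,0.002,-0.01],[0,0,0.002,-0.014],[0,0,0.002,-0.018],[0,0,0.002,-0.018],[0,0,0.0015,-0.018],[0,0,0.001,-0.018],[0,0,0.0005,-0.018],[0,0,0.0,-0.018]],
])

```text
time: 17.35
ee_pos: [0.4954, 0.2133, 0.1059]
tool_rot: [[-0.868, 0.497, 0.001], [0.497, 0.868, 0.001], [-0.0, 0.001, -1.0]]
wrist_force: [3.7, -0.2, 4.0]
grip_width: 0.0138
grip_force: 40.0
```

```bash
python3 o.py
```

```text
-29.812864472979022 [0.49544205 0.21326322 0.1058822 ] [ 3.73495328 -0.17905387  4.00085105] [ 0.03197379 -0.5981485  -0.06282767]
```

Emit:
arm_command([
  [[0,0,-0.0005,0],[0,0,-0.001,0],[0,0,-0.0015,0],[0,0,-0.002,0],[0,0,-0.002,0],[0,0,-0.002,0],[0,0,-0.002,0],[0,0,-0.002,0],[0,0,-0.002,0],[0,0,-0.002,0]],
])

```text
time: 18.35
ee_pos: [0.4952, 0.2133, 0.107]
tool_rot: [[-0.868, 0.496, 0.0], [0.496, 0.868, 0.0], [-0.0, 0.0, -1.0]]
wrist_force: [4.7, 1.0, 2.1]
grip_width: 0.0138
grip_force: 40.0
```

```bash
python3 o.py
```

```text
-29.758478763132146 [0.49524974 0.21326645 0.10697288] [4.73724031 0.98869694 2.14966382] [ 0.14397351 -0.85995141 -0.064296  ]
```

The head is up at 72.5 mm, in the notches. Releasing.

Emit:
arm_command([
  [[0,0,0,0],[0,0,0,0],[0,0,0,0],[0,0,0,0],[0,0,0,0],[0,0,0,0],[0,0,0,0],[0,0,0,0],[0,0,0,0],[0,0,0,0]],
], fingers=50)

```text
time: 19.35
ee_pos: [0.4951, 0.2132, 0.1071]
tool_rot: [[-0.868, 0.496, 0.0], [0.496, 0.868, 0.0], [0.0, 0.0, -1.0]]
wrist_force: [0.4, -0.2, -0.3]
grip_width: 0.0496
grip_force: 0.0
```

Emit:
arm_command([
  [[0,0,-0.01,0],[0,0,-0.03,0],[0,0,-0.06,0],[0,0,-0.09,0],[0,0,-0.12,0],[0,0,-0.15,0],[0,0,-0.18,0],[0,0,-0.2,0],[0,0,-0.2,0],[0,0,-0.2,0]],
])

```text
time: 20.35
ee_pos: [0.4949, 0.2131, 0.257]
tool_rot: [[-0.868, 0.496, 0.0], [0.496, 0.868, 0.0], [-0.0, 0.0, -1.0]]
wrist_force: [0.2, -0.3, -0.8]
grip_width: 0.05
grip_force: 0.0
```

Run:
```python
from w import *
p,d,m,s=shot('w5');X=cloud(p,d,m);B=X.reshape(-1,3);B=B[~np.isnan(B).any(1)]
H=B[np.hypot(*(B[:,:2]-[.4954,.2141]).T)<.065]
b=H[H[:,2]>.118];t=H[(H[:,2]>.09)&(H[:,2]<.11)&(np.hypot(*(H[:,:2]-[.4954,.2141]).T)<.05)]
r=cv2.minAreaRect(b[:,:2].astype(np.float32));print(len(b),r,np.median(b[b[:,2]<.14][:,2]),np.median(t[:,2]))
q=np.c_[t[:,:2]-t[:,:2].mean(0),np.ones(len(t))];print('tilt',np.linalg.lstsq(q,t[:,2],rcond=None)[0])
cv2.imwrite('pics/v5.png',cv2.resize(p[:240,120:400],(800,686))[:600,:,::-1])
```

```text
20.35 [0.49493383 0.21309933 0.25702367] joints [ 3.85192447e-01  2.37714137e-01  1.57100921e+00  5.98502761e-05
  1.33267182e+00 -6.66205793e-01] cam [0.42672704 0.25342801 0.42737814] fwd [ 0.24224725 -0.13887587 -0.96022381] F [ 0.18699476 -0.31770983 -0.80665366]
59427 ((0.4938160181045532, 0.21576803922653198), (0.12039157748222351, 0.07453292608261108), 60.329307556152344) 0.13152737485829286 0.10018386310818904
tilt [-1.64543362e-03  1.72506477e-06  1.00222513e-01]
```

View pics/v5.png

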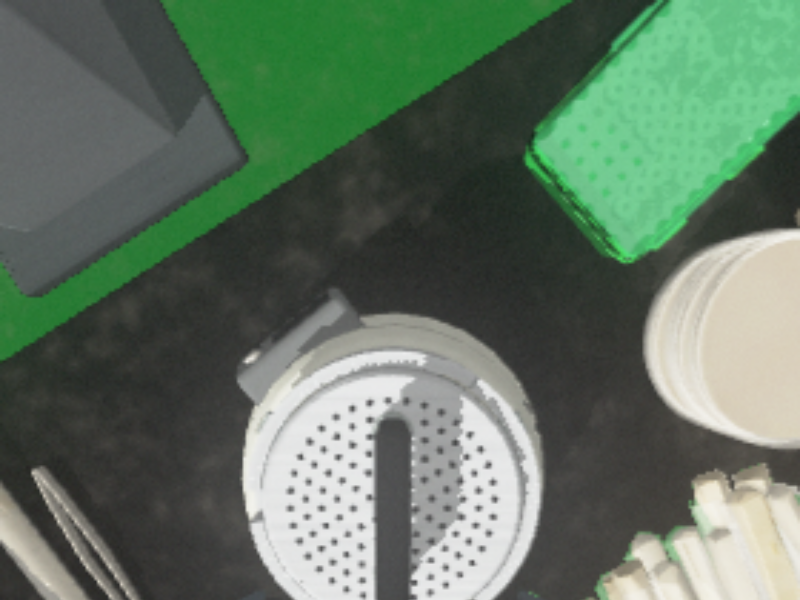

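The head sits level, its top at 100.2 mm, which puts its origin at about 72.3 mm, the locked height. The handle is straight up the picture at x≈392, so the locked angle held after release, and the bystanders in view are where they were.

```bash
python3 -c "from station import *;print(hand_in())"
```

```text
the job is handed in; nothing more can be done
None
```

The sieve head is fitted on the sampler and locked: it was twisted clockwise to the stop, then sprang up into the notches and sits level at about 72.3 mm. Pressing stayed at roughly 12 N or less, nothing else was touched, and the job was handed in at about 20 s; no verdict was returned.

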